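# Index the tube-filling arm to the waiting tube

### The arm

A 6-joint arm with a two-finger parallel gripper is mounted at the origin on the work surface. World frame = base frame: x ahead of the robot, y to its left, z up, the work surface at z = 0. Lengths are in m, angles in rad, forces in N, time in s.
With the tool pointing down it reaches from about 0.35 to 0.775 m from the base axis. Payload 5.5 kg.
Tool frame: the origin (TCP) lies at the very end of the fingers, on their centre line; the grasp point (between the pads) lies 19 mm behind it; z points along the fingers, y is the line along which they close (so a half turn about z gives the same grasp; the last joint's range is limited). The gripper opens to 85 mm and grips with 20 to 120 N. Pads are 22 mm wide; open, the fingers measure 114 mm over their backs; the gripper's body (76 mm by 85 mm) begins 54 mm behind the grasp point. The pads swing forward as they close: fully open they stand 13 mm farther back than shut.
Start: joints at [1.068, 0.313, 0.046, 1.304, 0, 1.431], TCP at [0.204, 0.538, 0.231] pointing down, gripper open.
Joint ranges: [-2.76, 2.76], [-0.86, 1.69], [-1.03, 1.26], [-2.2, 2.34], [-1.47, 1.5], [-3.14, 3.14]. Speed limits (rad/s): [2.57, 2.57, 3.14, 3.14, 3.14, 3.14].

### API

Orientations are given as a unit quaternion [w, x, y, z].
In Python, from plant import state, capture, get_calibration, finish_job gives the robot as it stands.
- The arm moves only by the tool drive_tool, never from a script. Its argument "commands" is a list of rows, each a list of 7 numbers: the shift along the tool's x, y, z in m, then the turn, a rotation vector about the tool's x, y, z in degrees, then the closure, from 0 (fully open) to 1 (shut). In form: [[x, y, z, rx, ry, rz, gripper], ...]. A call has 1 to 10 rows; each row is the pose to reach, as a shift and turn from the pose commanded when the call began, along the tool's axes at that moment; what a row does not reach only later rows make up. A row lasts 1/8 s, in which the tool goes at most 62.5 mm and 10.7 degrees, less where a joint would pass 70% of its speed; a pose out of reach is approached as far as the arm can. A call with a gripper value outside its range is refused whole. The fingers move at their own pace and stop on an object; "squeeze" is the grip in N (left out, the last holds). Time passes only in rows, so rows that repeat a pose let the fingers close. It gives the time, the measured TCP pose, the force, the opening and the grip force at its end, in the units of the state.
- state(): the state, without advancing time (a new reading comes with each control period).
- capture(name): name is "side" or "top" or "wrist"; returns (picture, depth): 400x640x3 uint8, red, green, blue; 400x640 float32, m along the optical axis (not along the pixel's ray), 0 where there is no reading.
- get_calibration(name): a dict with "K" (3x3 intrinsics, pixels), "world_from_camera" (4x4, takes a point from camera to world coordinates); the wrist camera has in their place "tool_from_camera" (4x4, takes a point from camera to tool coordinates, whose origin is the TCP and whose axes are the flange's). Camera axes: x right, y down, z forward; pixel columns grow to the right and rows downward; lengths in m; the calibration is good to about 2 mm. A picture is of the moment at which its call begins: read the wrist's pose just before it. get_calibration takes no time and is no camera call.
- finish_job(): hands the job in; it is judged then, once.
The state is a dict: "clock": time; "joint_positions": joint angles; "dq": joint speeds; "tau": joint torques, N m; "tcp_pos": TCP position; "orientation": TCP orientation; "contact_force": force on the tool from outside, world axes, zero at the start; "moment": the same for the moment, N m; "grip_width": opening from 0.0 (shut) to 1.0 (fully open); "grasp_force": force on a finger pad.
Only numpy, scipy, OpenCV 4.12 (cv2) and the standard library are available. Lean on these libraries where they do the work, as an engineer would, in place of code of your own. Each camera call takes 0.05 s, during which the arm holds its last target. There are 200 camera calls.

### The job

The filling stand has finished the tube under its nozzle. Hook a fingertip under the pull ring of the spring index pin, lift the pin out of its hole, swing the arm one hole over so that the nozzle stands above the other open tube, the one next to it, and let the pin drop fully home in that hole. Hook the ring without gripping or forcing it, leave every tube standing in its socket, leave the other things on the bench where they are, and finish clear of everything.

Things in the scene. Friction and masses are not known exactly. Their poses are not given: they have to be found in the camera images.
- stand: Tube-filling stand, fixed; origin on the bench under its 36 mm column, x from the tubes to the column, z up. Base plate 300 x 340 x 12 mm. Steel index sector on the column: radius 122, 104 deg wide, top at z 150, five 10 mm holes on a 100 mm radius, 0.314 rad apart, the middle one at -x; five tube sockets at the same angles, radius 200. Pipe behind: from (36, 125) up to z 200, across to the pivot.
- filling_arm (a joint): Angle (rad) of the swing arm about the column: 0 at the start, in the middle hole; +0.314 and -0.314 in the holes either side (+ is counter-clockwise from above: nozzle goes to the stand's -y). Black bar 30 mm wide, top at z 168 mm; hub radius 28 mm, swivel up to z 194 mm. Locked by the pin; with the pin up it swings with about 2 N at the ring and stays where it is left.
- index_pin (a joint): Lift (m) of the spring index pin: 0 home, 0.020 at its upper stop. It stands upright in the arm, 100 mm from the column axis. Its 8 mm round-ended nose sits 9 mm deep; lifted 9 mm or more it is clear and the arm swings; let down between holes it rides on the sector at 0.009 and snaps into the next hole. The spring pulls down with 5 N at home, 10 N at the stop.
- ring_centre (a point): Centre of the steel pull ring: inside 42 mm, outside 54, wire 6, rigid on the pin's 15 mm head; it lifts and swings with the pin. z 219 mm with the pin home, 85 mm from the column axis. Axes turn with the arm: x from nozzle to column, z up. The ring is crosswise to x, its top leaning 40 deg back towards the column, so a slanted finger goes through it, forward and down, from the nozzle side; free space 45 mm behind.
- nozzle_tip (a point): Lower tip of the steel nozzle, at z 142 mm under the arm's free end, 200 mm from the column axis, 14 mm above the tube mouths. Nozzle head 18 mm thick, top at z 182 mm.
- tube_waiting_mouth (a point): Centre of the mouth of the waiting open tube, to which the nozzle must be brought; z 128 mm.
- tube_waiting: Waiting tube: open, clear, 28 mm wide, 112 mm tall, loose in the socket next to the middle one, on either side; origin at its foot, z up along it.
- tube_under: Open clear tube of the same size in the middle socket, under the nozzle at the start; origin at its foot. Leave it.
- tube_capped: Finished tube of the same size with a white screw cap (34 mm wide, top at z 131 mm), in the socket on the other side; origin at its foot. Leave it.
- loose_cap: White screw cap, 34 mm wide, 14 mm high, on the base plate beside the column; origin at its underside. Leave it.
- amber_bottle: Amber bottle, 68 mm wide, 150 mm tall, at the stand's +y side; origin at its foot. Leave it.
- marker: Marker pen, 140 mm long, 19 mm thick, on the bench at the stand's -y side; origin at its middle, underside. Leave it.
- cap_jar: Open glass jar of blue caps, 88 mm wide, 85 mm tall, at the stand's -y side; origin at its foot. Leave it.
- beaker: Glass beaker, 60 mm wide, 75 mm tall, at the stand's +y side; origin at its foot. Leave it.
- wash_bottle: White wash bottle, 74 mm wide, 200 mm tall with its spout, on the right of the bench; origin at its foot. Leave it.
There are look-alikes about, which are no part of the job. Leave any yellow look-alike of the tube_capped alone.

How it is judged:
By the outcome, as a careful person would: the job done as asked, in the order asked, and still so for the second after the job is handed in, with the robot touching nothing.
It also fails if it takes over 45 s, if anything falls off the work surface, if the arm or the gripper's body presses on something with over 40 N, if the wrist force passes 120 N, or if a joint passes its speed limit or range.

## Working session

There is one attempt and no reset: what is moved stays moved. The work goes in short steps, Python scripts to look and compute and a tool call to move; the robot and the scene stay as the last step left them, time stands still between calls to the robot, and variables do not carry over. Pictures are saved under pics/ and viewed, at most 10 in all, crops included, and the job is handed in when it is done.

Besides the shell and the picture viewer there is one more tool, called after "Emit:" as name(argument=value, ...) on one line, values as JSON. drive_tool: Moves the arm, as the interface text tells. Its arguments: {"type":"object","properties":{"commands":{"type":"array"},"squeeze":{"type":"number"}},"required":["commands"]}

```bash
mkdir -p pics; ls; cat > h.py <<'E'
import numpy as np,cv2
from plant import state,capture,get_calibration
def ray(cal,u,v):
    K=np.array(cal["K"]);T=np.array(cal["world_from_camera"])
    d=T[:3,:3]@np.linalg.inv(K)@np.array([u,v,1.]);return T[:3,3],d
def onz(cal,u,v,z):
    o,d=ray(cal,u,v);return o+d*(z-o[2])/d[2]
def dep(cal,D,u,v):
    o,d=ray(cal,u,v);return o+d*D[int(v),int(u)]
def proj(cal,p):
    K=np.array(cal["K"]);T=np.linalg.inv(np.array(cal["world_from_camera"]))
    c=T[:3,:3]@np.asarray(p)+T[:3,3];q=K@c;return q[:2]/q[2]
E
python3 - <<'E'
from h import *
for n in("side","top"):
    im,d=capture(n);np.savez("pics/%s0.npz"%n,im=im,d=d);cv2.imwrite("pics/%s0.png"%n,im[:,:,::-1])
    c=get_calibration(n);print(n,np.round(c["K"],1).tolist(),np.round(c["world_from_camera"],3).tolist())
print(state())
E
```

```text
pics
side [[492.6, 0.0, 327.4], [0.0, 492.6, 194.7], [0.0, 0.0, 1.0]] [[-0.991, -0.074, 0.108, 0.412], [-0.131, 0.521, -0.844, 1.206], [0.006, -0.851, -0.526, 0.96], [0.0, 0.0, 0.0, 1.0]]
top [[520.9, 0.0, 325.2], [0.0, 520.9, 209.0], [0.0, 0.0, 1.0]] [[0.012, -0.997, 0.077, 0.487], [-1.0, -0.011, 0.01, -0.101], [-0.009, -0.077, -0.997, 1.597], [0.0, 0.0, 0.0, 1.0]]
{'clock': 0.1, 'joint_positions': array([ 1.06836024e+00,  3.13946723e-01,  4.51135624e-02,  1.30357522e+00,
       -2.97859243e-05,  1.43119676e+00]), 'dq': array([-1.07506158e-03, -1.67414678e-03,  1.14681908e-03, -9.59027270e-05,
        4.27102497e-04, -4.05424024e-04]), 'tau': array([ 1.50962223e-03, -4.81725740e+01,  2.99243367e+01,  1.27167546e-02,
       -1.79645208e-04, -1.35116503e-05]), 'tcp_pos': array([0.20388887, 0.53717222, 0.23049441]), 'orientation': array([-2.40194760e-04,  1.80424668e-01,  9.83588476e-01, -7.69547559e-04]), 'contact_force': array([-2.34720535e-04, -1.94966885e-01, -5.36455386e-01]), 'moment': array([ 0.01987706, -0.02496424, -0.00485844]), 'grasp_force': 0.0, 'grip_width': 0.9998268358627115}
```

View pics/top0.png

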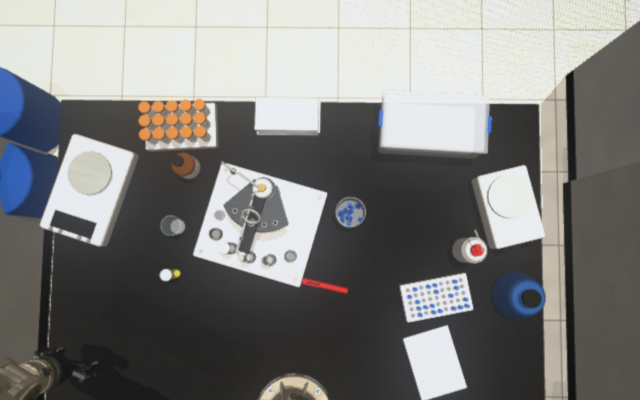

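View pics/side0.png

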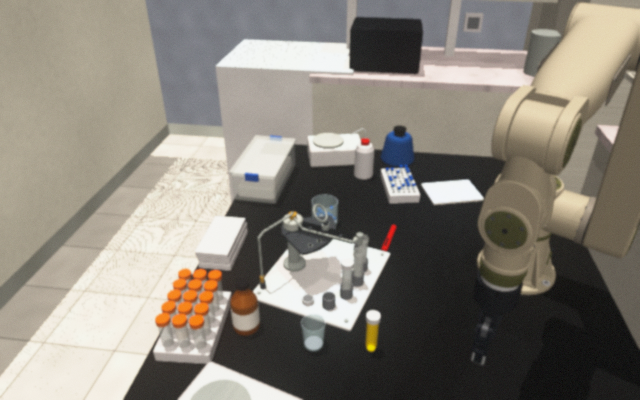

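The top view shows the stand with its column at about (262,187), the ring at (250,216) and the nozzle near (248,257). The robot base is at (293,390). The yellow look-alike tube stands loose on the bench at (168,274). I still need to tell the waiting tube from the capped one, so I'll enlarge both views.

```bash
python3 - <<'E'
from h import *
a=cv2.imread("pics/top0.png")[155:295,190:335];b=cv2.imread("pics/side0.png")[205:325,245:395]
a=cv2.resize(a,(414,400),interpolation=cv2.INTER_CUBIC);b=cv2.resize(b,(380,304),interpolation=cv2.INTER_CUBIC)
o=np.zeros((400,794,3),np.uint8);o[:,:414]=a;o[:304,414:]=b
cv2.imwrite("pics/crop0.png",o)
# plate fit from top: white region
z=np.load("pics/top0.npz");im=z["im"];d=z["d"];c=get_calibration("top")
m=(im.min(2)>150).astype(np.uint8);m[:160]=0;m[290:]=0;m[:,:190]=0;m[:,330:]=0
cs,_=cv2.findContours(m,0,2);k=max(cs,key=cv2.contourArea);r=cv2.minAreaRect(np.vstack([x for x in cs if cv2.contourArea(x)>100]))
P=np.array([onz(c,*p,0.012) for p in cv2.boxPoints(r)]);print(np.round(P,4).tolist(),np.linalg.norm(P[0]-P[1]),np.linalg.norm(P[1]-P[2]),P.mean(0))
# brass top of column swivel
for (u,v) in [(262,187),(262,183),(250,216),(248,257),(246,245)]: print(u,v,np.round(dep(c,d,u,v),4))
E
```

```text
[[0.4637, 0.3169, 0.012], [0.755, 0.2394, 0.012], [0.6603, -0.0912, 0.012], [0.3722, -0.0098, 0.012]] 0.3013490297998139 0.34385436863485647 [0.56279747 0.11382293 0.012     ]
262 187 [0.653  0.0845 0.1953]
262 183 [0.6638 0.0846 0.1962]
250 216 [0.5753 0.1187 0.1731]
248 257 [0.4606 0.1466 0.0136]
246 245 [0.4959 0.1287 0.1678]
```

View pics/crop0.png

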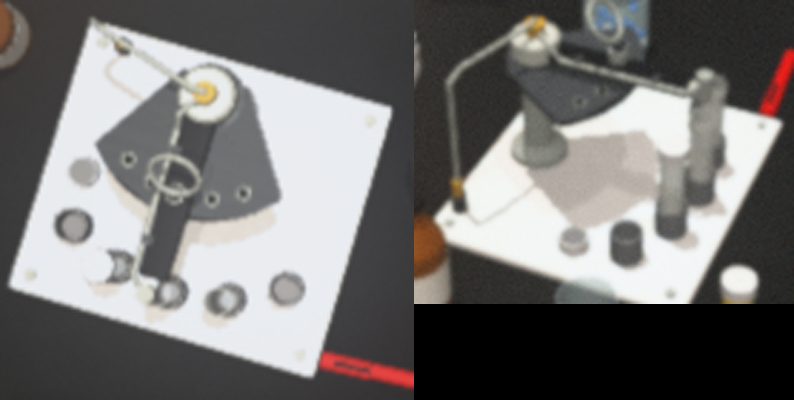

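The top crop shows two tubes beside the middle one:
- A white-capped tube at crop (105,265), which is pixel (227,248), on the stand's +y side. This is `tube_capped`.
- An open clear tube at crop (228,298), which is pixel (270,259), on the -y side next to the middle tube. This fits `tube_waiting`, so the arm goes to +0.314.

The yellow, white-capped tube on the bench at (168,274) is the look-alike, so I leave it alone. A hose runs along the +y side of the arm.

Next I measure the ring and column, then work out the approach pose.

```bash
cat >> h.py <<'E'
def cloud(cal,d):
    K=np.array(cal["K"]);T=np.array(cal["world_from_camera"]);v,u=np.mgrid[:d.shape[0],:d.shape[1]]
    P=np.stack([(u-K[0,2])/K[0,0],(v-K[1,2])/K[1,1],np.ones_like(d)],-1)*d[...,None]
    return P@T[:3,:3].T+T[:3,3]
from scipy.spatial.transform import Rotation as R
def target(yaw,pitch=40):
    a,p=np.radians(yaw),np.radians(pitch)
    z=np.array([np.cos(a)*np.cos(p),np.sin(a)*np.cos(p),-np.sin(p)]);y=np.array([-np.sin(a),np.cos(a),0])
    return np.stack([np.cross(y,z),y,z],1)
def row(pos,M):
    s=state();q=s["orientation"];C=R.from_quat([q[1],q[2],q[3],q[0]])
    return np.round(C.inv().apply(np.asarray(pos)-s["tcp_pos"]),4),np.round(np.degrees((C.inv()*R.from_matrix(M)).as_rotvec()),2)
E
python3 - <<'E'
from h import *
for n in("top","side"):
    z=np.load(f"pics/{n}0.npz");im=z["im"];c=get_calibration(n);P=cloud(c,z["d"])
    near=lambda x,y,r:np.hypot(P[...,0]-x,P[...,1]-y)<r
    m=near(.655,.085,.05)&(abs(P[...,2]-.194)<.006);v,u=np.nonzero(m)
    print(n,"hub",m.sum(),np.round((P[m].min(0)+P[m].max(0))/2,4),np.round(P[m].mean(0),4))
    m=near(.573,.106,.045)&(P[...,2]>.185)&(P[...,2]<.26);print("ring",m.sum(),np.round(P[m].mean(0),4),np.round(P[m].min(0),3),np.round(P[m].max(0),3))
    m=(P[...,2]>.155)&(P[...,2]<.175)&near(.56,.11,.2)&(im.max(2)<90)&~near(.655,.085,.04);q=P[m];w,V=np.linalg.eigh(np.cov(q[:,:2].T));print("bar",m.sum(),np.round(q.mean(0),4),np.degrees(np.arctan2(V[1,1],V[0,1])))
    print("pred ring px",proj(c,[.573,.106,.219]),"hub",proj(c,[.655,.0845,.194]))
print(np.round(get_calibration("wrist")["tool_from_camera"],3).tolist())
for p in ([.40,.14,.40],[.45,.11,.32]): print(row(p,target(-15.5)))
E
```

```text
top hub 77 [0.661  0.1023 0.1941] [0.6586 0.0952 0.1946]
ring 123 [0.5718 0.1098 0.2174] [0.55  0.084 0.185] [0.592 0.134 0.244]
bar 417 [0.5452 0.1166 0.167 ] 163.91056897021323
pred ring px [252.10140392 215.80319036] hub [262.06289245 186.31276903]
side hub 59 [0.6592 0.1025 0.194 ] [0.6567 0.1002 0.1947]
ring 126 [0.5683 0.1136 0.2135] [0.548 0.083 0.185] [0.591 0.137 0.241]
bar 304 [0.5508 0.1207 0.1672] 177.06017025636842
pred ring px [319.81579126 211.53325481] hub [291.87790737 212.4733452 ]
[[-0.0, -0.949, -0.315, 0.081], [1.0, -0.0, -0.0, -0.0], [-0.0, -0.315, 0.949, -0.141], [0.0, 0.0, 0.0, 1.0]]
(array([-0.3243, -0.302 , -0.1691]), array([ -2.39, -49.98,  -4.91]))
(array([-0.3817, -0.3122, -0.0891]), array([ -2.39, -49.98,  -4.91]))
```

```bash
python3 - <<'E'
from h import *
M=target(-15.8,45);c=np.array([.572,.108,.219])
pre=c-.1*M[:,2]-.028*M[:,1];print(pre)
for p in ([.40,.25,.40],pre): print(row(p,M))
E
```

```text
[0.49633707 0.10031102 0.28971068]
(array([-0.2852, -0.1991, -0.1692]), array([ -2.05, -44.99,  -4.69]))
(array([-0.4285, -0.3047, -0.0588]), array([ -2.05, -44.99,  -4.69]))
```

Emit:
drive_tool(commands=[[0,0,-0.06,0,0,0,0.5],[0,0,-0.12,0,0,0,0.5],[-0.285,-0.199,-0.169,-2,-45,-4.7,0.5],[-0.285,-0.199,-0.169,-2,-45,-4.7,0.5],[-0.285,-0.199,-0.169,-2,-45,-4.7,0.5],[-0.285,-0.199,-0.169,-2,-45,-4.7,0.5],[-0.285,-0.199,-0.169,-2,-45,-4.7,0.5],[-0.285,-0.199,-0.169,-2,-45,-4.7,0.5],[-0.285,-0.199,-0.169,-2,-45,-4.7,0.5],[-0.285,-0.199,-0.169,-2,-45,-4.7,0.5]])

```text
clock: 1.35
tcp_pos: [0.3997, 0.2502, 0.4]
orientation: [0.379, 0.127, 0.915, -0.052]
contact_force: [0.0, 1.2, -0.3]
grip_width: 0.503
grasp_force: 0.0
```

```bash
python3 - <<'E'
from h import *
s=state();print(s["clock"],s["tcp_pos"],s["joint_positions"],s["grip_width"],s["contact_force"])
M=target(-15.8,45);c=np.array([.572,.108,.219])
pre=c-.1*M[:,2]-.028*M[:,1]
print(row(pre,M))
E
```

```text
1.35 [0.39968687 0.25019252 0.39999089] [ 0.78422076 -0.23154299 -0.36487278  0.98292314 -0.66468755  0.90166074] 0.5034758132553956 [ 0.02269068  1.16619643 -0.3440691 ]
(array([-0.0168, -0.1179,  0.1726]), array([-0.  , -0.01, -0.05]))
```

Emit:
drive_tool(commands=[[-0.017,-0.06,0.04,0,0,0,0.5],[-0.017,-0.118,0.08,0,0,0,0.5],[-0.017,-0.118,0.13,0,0,0,0.5],[-0.017,-0.118,0.173,0,0,0,0.5],[-0.017,-0.118,0.173,0,0,0,0.5],[-0.017,-0.118,0.173,0,0,0,0.5]])

```text
clock: 2.1
tcp_pos: [0.4971, 0.1012, 0.2898]
orientation: [0.379, 0.127, 0.915, -0.052]
contact_force: [0.6, -0.2, 0.4]
grip_width: 0.5
grasp_force: 0.0
```

```bash
cat >> h.py <<'E'
def wristcal(s):
    c=get_calibration("wrist");q=s["orientation"];T=np.eye(4);T[:3,:3]=R.from_quat([q[1],q[2],q[3],q[0]]).as_matrix();T[:3,3]=s["tcp_pos"]
    return {"K":c["K"],"world_from_camera":T@np.array(c["tool_from_camera"])}
E
python3 - <<'E'
from h import *
s=state();c=wristcal(s);im,d=capture("wrist");np.savez("pics/w1.npz",im=im,d=d);cv2.imwrite("pics/w1.png",im[:,:,::-1])
print(s["tcp_pos"],proj(c,[.572,.108,.219]),s["joint_positions"])
P=cloud(c,d);m=(P[...,2]>.192)&(P[...,2]<.26)&(np.hypot(P[...,0]-.572,P[...,1]-.108)<.05)&(d>0)
v,u=np.nonzero(m);print(m.sum(),u.min(),u.max(),v.min(),v.max(),P[m].mean(0),P[m].min(0),P[m].max(0))
E
```

```text
[0.49705719 0.10124189 0.28982461] [359.73784326 198.33683992] [ 0.25407949 -0.32374414 -0.74342639  0.43950465 -0.36425083  0.39222032]
1706 326 396 153 232 [0.56959127 0.10966655 0.21617985] [0.55080508 0.08258727 0.19201066] [0.59085123 0.13485119 0.23962029]
```

View pics/w1.png

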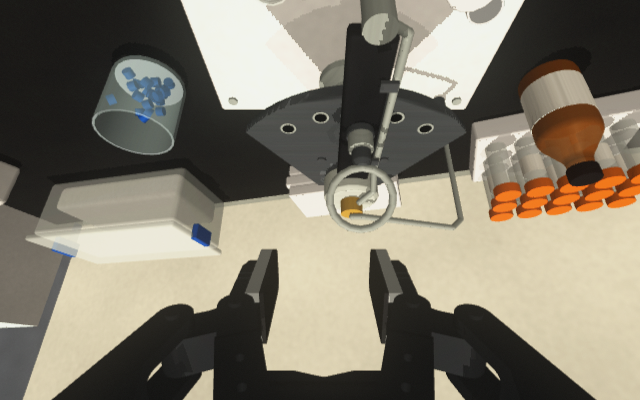

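The wrist view shows the ring centred at about (361,200), within 2 px of the prediction, with the pin head below it at (360,140). The right-hand finger tip (tool +y) is at about (380,255). The hose lies right of the bar and does not block the ring. I'll now measure the ring and the finger in the tool frame.

```bash
python3 - <<'E'
from h import *
z=np.load("pics/w1.npz");d=z["d"];c=get_calibration("wrist");c={"K":c["K"],"world_from_camera":c["tool_from_camera"]}
P=cloud(c,d);v,u=np.mgrid[:400,:640]
m=(np.hypot(u-361,v-199)<42)&(P[...,2]>.06)&(P[...,2]<.14)&(d>0)&(v>166)
q=P[m];print(m.sum(),(q.min(0)+q.max(0))/2,q.min(0),q.max(0))
# circle fit in xy of tool
A=np.c_[2*q[:,0],2*q[:,1],np.ones(len(q))];r=np.linalg.lstsq(A,(q[:,:2]**2).sum(1),rcond=None)[0];print("circ",r[:2],np.sqrt(r[2]+r[0]**2+r[1]**2))
e=cv2.fitEllipse(np.c_[u[m],v[m]].astype(np.float32));print(e)
for a,b,n in((225,320,"L"),(320,420,"R")):
    m=(u>a)&(u<b)&(v>247)&(v<345)&(d>0)&(P[...,2]>-.06)&(P[...,2]<.03);q=P[m];print(n,m.sum(),np.round(np.percentile(q,[1,99],axis=0),4))
E
```

```text
1442 [-0.00117085  0.02784946  0.09984574] [-0.02665438  0.00149917  0.09538039] [0.02431269 0.05419974 0.10431109]
circ [0.00030211 0.02772025] 0.023629599422943112
((361.01959228515625, 197.91282653808594), (61.247779846191406, 64.63223266601562), 76.70281982421875)
L 3406 [[-0.0091 -0.0348 -0.0591]
 [ 0.0146 -0.0214 -0.0041]]
R 3333 [[-0.0091  0.0206 -0.0589]
 [ 0.0147  0.0342 -0.0037]]
```

Emit:
drive_tool(commands=[[0,0,0.03,0,0,0,0.5],[0,0,0.06,0,0,0,0.5],[0,0,0.08,0,0,0,0.5],[0,0,0.095,0,0,0,0.5],[0,0,0.108,0,0,0,0.5],[0,0,0.12,0,0,0,0.5],[0,0,0.122,0,0,0,0.5],[0,0,0.122,0,0,0,0.5]])

```text
clock: 3.15
tcp_pos: [0.5802, 0.077, 0.2038]
orientation: [0.379, 0.127, 0.915, -0.052]
contact_force: [-0.0, 0.8, -0.6]
grip_width: 0.502
grasp_force: 0.0
```

```bash
python3 - <<'E'
from h import *
s=state();c=wristcal(s);im,d=capture("wrist");cv2.imwrite("pics/w2.png",im[:,:,::-1]);print(s["tcp_pos"],s["contact_force"])
E
```

```text
[0.58015387 0.07700203 0.2037935 ] [-0.01953271  0.83140308 -0.63308514]
```

View pics/w2.png

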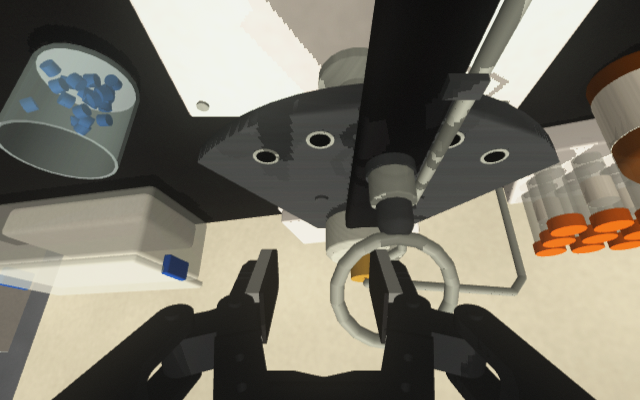

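The finger is through the ring, which is centred at about (394,293) around the finger at about (385,290), with no contact force. Next I take up the slack along tool -x, then lift straight up.

Emit:
drive_tool(commands=[[-0.004,0,0.004,0,0,0,0.5],[-0.008,0,0.004,0,0,0,0.5],[-0.01,0,0.002,0,0,0,0.5],[-0.012,0,0.0,0,0,0,0.5],[-0.014,0,-0.002,0,0,0,0.5],[-0.014,0,-0.002,0,0,0,0.5]])

```text
clock: 3.95
tcp_pos: [0.5869, 0.0747, 0.2134]
orientation: [0.378, 0.127, 0.916, -0.052]
contact_force: [-2.4, 0.7, -6.6]
grip_width: 0.498
grasp_force: 3.3
```

Emit:
drive_tool(commands=[[-0.002,0,-0.002,0,0,0,0.5],[-0.004,0,-0.004,0,0,0,0.5],[-0.006,0,-0.006,0,0,0,0.5],[-0.006,0,-0.006,0,0,0,0.5],[-0.006,0,-0.006,0,0,0,0.5]])

```text
clock: 4.58
tcp_pos: [0.5871, 0.0746, 0.2222]
orientation: [0.378, 0.127, 0.916, -0.052]
contact_force: [-4.4, 2.5, -8.1]
grip_width: 0.501
grasp_force: 4.8
```

```bash
python3 - <<'E'
from h import *
s=state();im,d=capture("wrist");cv2.imwrite("pics/w3.png",im[:,:,::-1]);print(s["tcp_pos"],s["contact_force"])
c=get_calibration("top");D=capture("top")[1];P=cloud(c,D);m=(np.hypot(P[...,0]-.58,P[...,1]-.106)<.05)&(P[...,2]>.2);print(P[m].max(0))
E
```

```text
[0.58713375 0.07460356 0.2221687 ] [-4.41558163  2.51629168 -8.10403112]
[0.59862566 0.14866195 0.31755996]
```

View pics/w3.png

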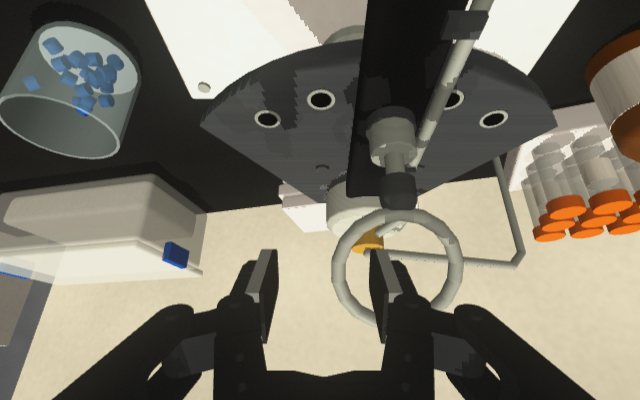

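The pin shaft now shows between the collar and head at (397,180), so the pin is up, and Fz is about -8 N. I'll lift 3 mm more and work out the arc rows.

```bash
python3 - <<'E'
from h import *
s=state();O=np.array([.6545,.0855,0]);q=s["orientation"];C=R.from_quat([q[1],q[2],q[3],q[0]])
for a in (3,6,9,12,15,18,20):
    Z=R.from_euler("z",a,degrees=True);p=Z.apply(s["tcp_pos"]-O)+O+[0,0,.003]
    print(a,*row(p,(Z*C).as_matrix()))
E
```

```text
3 [-0.0032 -0.0032 -0.001 ] [-2.12 -0.   -2.13]
6 [-0.0045 -0.0063  0.0002] [-4.23 -0.   -4.25]
9 [-0.0058 -0.0093  0.0016] [-6.35 -0.   -6.38]
12 [-0.0073 -0.0122  0.003 ] [-8.47 -0.   -8.51]
15 [-0.0089 -0.015   0.0046] [-10.58  -0.   -10.63]
18 [-0.0106 -0.0177  0.0063] [-12.7   -0.   -12.76]
20 [-0.0117 -0.0194  0.0074] [-14.11  -0.   -14.18]
```

Emit:
drive_tool(commands=[[-0.002,0,-0.002,0,0,0,0.5],[-0.002,0,-0.002,0,0,0,0.5],[-0.0026,-0.0016,-0.0015,-1.06,0,-1.06,0.5],[-0.0032,-0.0032,-0.001,-2.12,0,-2.13,0.5],[-0.0039,-0.0048,-0.0004,-3.2,0,-3.2,0.5],[-0.0045,-0.0063,0.0002,-4.2,0,-4.25,0.5],[-0.0045,-0.0063,0.0002,-4.2,0,-4.25,0.5]])

```text
clock: 5.55
tcp_pos: [0.5887, 0.0671, 0.2254]
orientation: [0.38, 0.079, 0.921, -0.033]
contact_force: [-4.1, 1.8, -8.9]
grip_width: 0.5
grasp_force: 5.3
```

```bash
cat >> h.py <<'E'
def armview(n):
    im,d=capture("top");np.savez(f"pics/{n}.npz",im=im,d=d)
    P=cloud(get_calibration("top"),d);r=np.hypot(P[...,0]-.6545,P[...,1]-.0855)
    m=(P[...,2]>.16)&(P[...,2]<.174)&(r>.125)&(r<.19)&(im.max(2)<90)&(P[...,0]<.65)
    q=P[m].mean(0)-[.6545,.0855,0];print("arm pts",m.sum(),"yaw",np.degrees(np.arctan2(-q[1],-q[0])))
E
python3 - <<'E'
from h import *
z=np.load("pics/top0.npz");P=cloud(get_calibration("top"),z["d"]);im=z["im"];r=np.hypot(P[...,0]-.6545,P[...,1]-.0855)
m=(P[...,2]>.16)&(P[...,2]<.174)&(r>.125)&(r<.19)&(im.max(2)<90)&(P[...,0]<.65);q=P[m].mean(0)-[.6545,.0855,0];print("start yaw",m.sum(),np.degrees(np.arctan2(-q[1],-q[0])))
armview("t1")
im,d=capture("wrist");np.savez("pics/w4.npz",im=im,d=d);cv2.imwrite("pics/w4.png",im[:,:,::-1])
E
```

```text
start yaw 192 -16.007508420226284
arm pts 0 yaw nanh.py:32: RuntimeWarning: Mean of empty slice.
  q=P[m].mean(0)-[.6545,.0855,0];print("arm pts",m.sum(),"yaw",np.degrees(np.arctan2(-q[1],-q[0])))
  ret = um.true_divide(
```

View pics/w4.png

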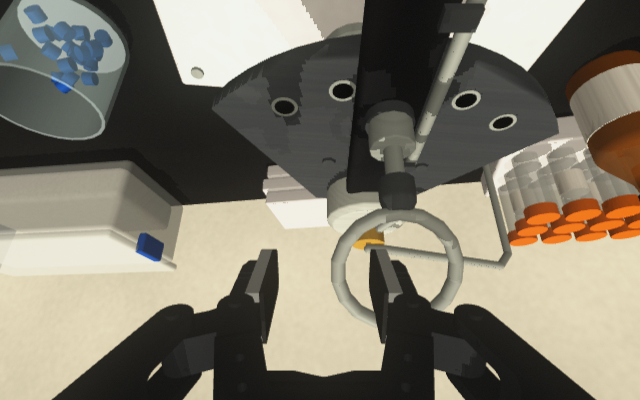

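The arm swings with the finger: the ring keeps its place in the wrist image while the sector holes shift. I'll swing the remaining 12°.

Emit:
drive_tool(commands=[[-0.0005,-0.0016,0.0005,-1.06,0,-1.06,0.5],[-0.0011,-0.0032,0.0011,-2.12,0,-2.13,0.5],[-0.0018,-0.0048,0.0017,-3.2,0,-3.2,0.5],[-0.0024,-0.0063,0.0023,-4.23,0,-4.25,0.5],[-0.003,-0.0078,0.003,-5.3,0,-5.3,0.5],[-0.0037,-0.0093,0.0037,-6.35,0,-6.38,0.5],[-0.0044,-0.0108,0.0044,-7.4,0,-7.45,0.5],[-0.0052,-0.0122,0.0051,-8.47,0,-8.51,0.5],[-0.0052,-0.0122,0.0051,-8.47,0,-8.51,0.5]])

```text
clock: 6.78
tcp_pos: [0.594, 0.0534, 0.2255]
orientation: [0.382, -0.017, 0.924, 0.006]
contact_force: [-5.0, 1.2, -10.7]
grip_width: 0.498
grasp_force: 5.1
```

```bash
python3 - <<'E'
from h import *
s=state();c=wristcal(s);im,d=capture("wrist");np.savez("pics/w5.npz",im=im,d=d);cv2.imwrite("pics/w5.png",im[:,:,::-1])
P=cloud(c,d);v,u=np.mgrid[:400,:640];O=np.array([.6545,.0855])
# ring centre / head: bearing of ring and bar
m=(np.hypot(u-397,v-265)<70)&(P[...,2]>.205)&(P[...,2]<.265)&(d>0)&(v<250)&~((u>365)&(u<392)&(v>245))
q=P[m];mid=(q.min(0)+q.max(0))/2;print("ring",m.sum(),mid,np.degrees(np.arctan2(*(O-mid[:2])[::-1])))
m=(P[...,2]>.160)&(P[...,2]<.172)&(im.max(2)<70)&(d>0);q=P[m];r=np.hypot(*(q[:,:2]-O).T)
for a,b in((.09,.12),(.12,.15),(.15,.18)):
    k=q[(r>a)&(r<b)]; 
    if len(k): 
        t=np.degrees(np.arctan2(O[1]-k[:,1],O[0]-k[:,0]));print(a,len(k),(np.percentile(t,2)+np.percentile(t,98))/2)
print(s["contact_force"])
E
```

```text
ring 2485 [0.55663785 0.08121492 0.21777058] 2.5072007103182967
0.09 2540 2.7203581785301862
0.12 6099 2.513414795784316
0.15 1575 1.6896480191220618
[ -5.03968128   1.15599107 -10.68951581]
```

View pics/w5.png

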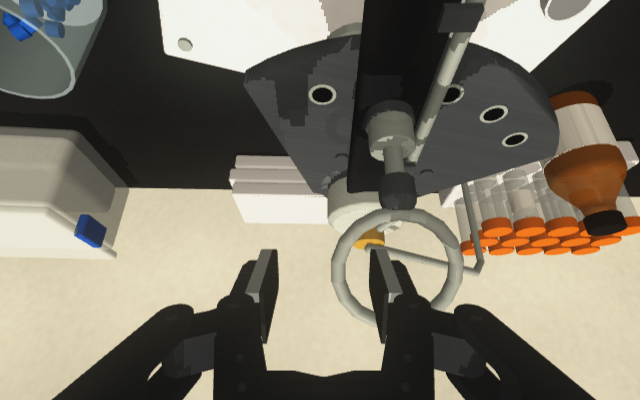

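The arm bearing is about 2.5°, against a target of about 2.2°. One hole remains on the left at (322,95) and three on the right, so the arm stands at the +0.314 hole. I'll lower the pin.

Emit:
drive_tool(commands=[[0.002,0,0.002,0,0,0,0.5],[0.004,0,0.004,0,0,0,0.5],[0.006,0,0.006,0,0,0,0.5],[0.008,0,0.008,0,0,0,0.5],[0.01,0,0.01,0,0,0,0.5],[0.012,0,0.012,0,0,0,0.5],[0.014,0,0.014,0,0,0,0.5],[0.016,0,0.015,0,0,0,0.5],[0.016,0,0.015,0,0,0,0.5],[0.016,0,0.015,0,0,0,0.5]])

```text
clock: 8.07
tcp_pos: [0.5965, 0.0538, 0.208]
orientation: [0.386, -0.017, 0.922, 0.006]
contact_force: [-0.2, 0.4, -0.7]
grip_width: 0.5
grasp_force: 0.2
```

```bash
python3 - <<'E'
from h import *
s=state();c=wristcal(s);im,d=capture("wrist");np.savez("pics/w6.npz",im=im,d=d);cv2.imwrite("pics/w6.png",im[:,:,::-1])
print(s["tcp_pos"],s["contact_force"]);print(proj(c,[.6545-.085*np.cos(np.radians(2.2)),.0855-.085*np.sin(np.radians(2.2)),.219]))
E
```

```text
[0.59646462 0.05380871 0.20797915] [-0.16315901  0.35948702 -0.7228073 ]
[399.7514921 277.2752451]
```

View pics/w6.png

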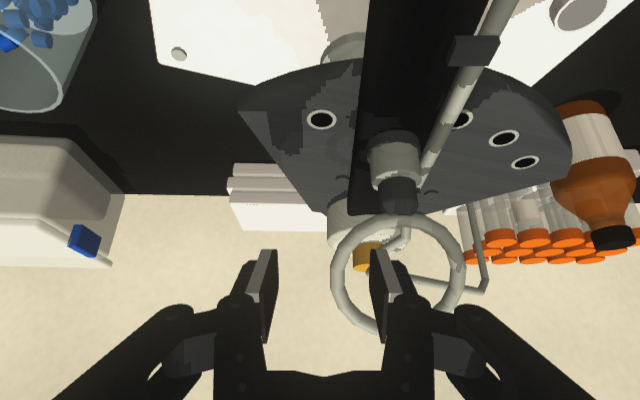

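The head sits back on its collar with no shaft showing. The ring centre is at about (398,277) against a predicted home position of (400,277), and the force is about 0, so the pin looks home. Before withdrawing I'll check the finger's clearance in the ring and the joints.

```bash
python3 - <<'E'
from h import *
s=state();a=np.radians(2.2);q=s["orientation"];C=R.from_quat([q[1],q[2],q[3],q[0]])
r=np.array([.6545-.085*np.cos(a),.0855-.085*np.sin(a),.219])
print("ring in tool",C.inv().apply(r-s["tcp_pos"]),"joints",s["joint_positions"],s["dq"],s["clock"])
E
```

```text
ring in tool [ 0.01000806  0.02945019 -0.02626557] joints [-0.08896015 -0.12712422 -0.85131977  0.05904917  0.08842197 -0.08978257] [-0.00254925  0.00318661 -0.00208546 -0.00014955 -0.00325283 -0.00010607] 8.125
```

Emit:
drive_tool(commands=[[0.004,0,0,0,0,0,0.5],[0.008,0,0,0,0,0,0.5],[0.008,0,0,0,0,0,0.5],[0.008,0,0,0,0,0,0.5]])

```text
clock: 8.62
tcp_pos: [0.5886, 0.054, 0.1991]
orientation: [0.383, -0.017, 0.924, 0.007]
contact_force: [0.2, -0.6, -0.4]
grip_width: 0.5
grasp_force: 0.0
```

```bash
python3 - <<'E'
from h import *
s=state();a=np.radians(2.2);q=s["orientation"];C=R.from_quat([q[1],q[2],q[3],q[0]])
r=np.array([.6545-.085*np.cos(a),.0855-.085*np.sin(a),.219])
print("ring in tool",C.inv().apply(r-s["tcp_pos"]),s["contact_force"],s["clock"])
E
```

```text
ring in tool [-0.00134762  0.02893536 -0.02677674] [ 0.16076191 -0.62925637 -0.3647166 ] 8.625
```

Emit:
drive_tool(commands=[[0,0,-0.012,0,0,0,0.5],[0,0,-0.026,0,0,0,0.5],[0,0,-0.045,0,0,0,0.5],[0,0,-0.07,0,0,0,0.5],[0,0,-0.1,0,0,0,0.5],[0,0,-0.125,0,0,0,0.5],[0,0,-0.125,0,0,0,0.5],[0,0,-0.125,0,0,0,0.5]])

```text
clock: 9.62
tcp_pos: [0.5002, 0.0507, 0.2874]
orientation: [0.383, -0.018, 0.923, 0.007]
contact_force: [-0.8, -0.5, -0.2]
grip_width: 0.5
grasp_force: 0.0
```

```bash
python3 - <<'E'
from h import *
s=state();c=wristcal(s);im,d=capture("wrist");np.savez("pics/w7.npz",im=im,d=d);cv2.imwrite("pics/w7.png",im[:,:,::-1])
P=cloud(c,d);O=np.array([.6545,.0855]);a=np.radians(2.2);r=np.array([.6545-.085*np.cos(a),.0855-.085*np.sin(a),.219])
print(s["tcp_pos"],s["contact_force"],proj(c,r),proj(c,r+[0,0,.009]))
m=(np.linalg.norm(P-r,axis=-1)<.032)&(d>0)&(P[...,2]>.202);q=P[m];v,u=np.nonzero(m)
print(m.sum(),(q.min(0)+q.max(0))/2,q.min(0),q.max(0),u.min(),u.max(),v.min(),v.max())
E
```

```text
[0.50019616 0.0507281  0.28740611] [-0.75068664 -0.45141662 -0.17276642] [362.60366486 201.22109965] [363.22731065 212.2298101 ]
1385 [0.56944065 0.08111075 0.22066659] [0.55250761 0.05484867 0.20200699] [0.58637369 0.10737282 0.23932619] 326 396 170 234
```

View pics/w7.png

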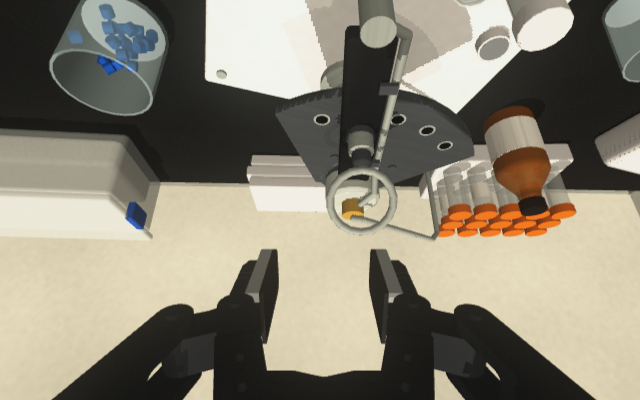

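The ring is centred at (361,202) with its top at z 0.239, the same as at the start, so the pin is fully home. I'll back off and check the bench numerically.

Emit:
drive_tool(commands=[[0,0,-0.04,0,0,0,0.5],[0,0,-0.09,0,0,0,0.5],[0,0,-0.14,0,0,0,0.5],[0,0,-0.15,0,0,0,0.5],[0,0,-0.15,0,0,0,0.5],[0,0,-0.15,0,0,0,0.5]])

```text
clock: 10.42
tcp_pos: [0.3944, 0.0468, 0.391]
orientation: [0.381, -0.017, 0.924, 0.007]
contact_force: [0.5, -0.3, -0.9]
grip_width: 0.502
grasp_force: 0.0
```

```bash
python3 - <<'E'
from h import *
print(state()["tcp_pos"],state()["contact_force"])
z=np.load("pics/side0.npz");im,d=capture("side")
df=(np.abs(im.astype(int)-z["im"]).max(2)>45).astype(np.uint8);df=cv2.morphologyEx(df,cv2.MORPH_OPEN,np.ones((3,3)))
n,l,st,ce=cv2.connectedComponentsWithStats(df)
c=get_calibration("side");a=np.radians(-15.8)
for k in range(1,n):
    if st[k,4]>15: print(st[k].tolist())
for name,t in(("waiting",.314),("under",0),("capped",-.314)):
    e=a+t;p=[.6545-.2*np.cos(e),.0855-.2*np.sin(e)];print(name,[proj(c,[*p,h]).round().tolist() for h in(.016,.128)])
e=a+.314;print("nozzle expected top", proj(c,[.6545-.2*np.cos(e),.0855-.2*np.sin(e),.182]))
P=cloud(c,d);m=(np.hypot(P[...,0]-(.6545-.2*np.cos(e)),P[...,1]-(.0855-.2*np.sin(e)))<.016)&(P[...,2]>.15)&(P[...,2]<.19);print("nozzle pts",m.sum(),P[m].mean(0) if m.any() else "",.6545-.2*np.cos(e),.0855-.2*np.sin(e))
for h in (0,.314,-.314):
    e=a+h;x,y=.6545-.2*np.cos(e),.0855-.2*np.sin(e)
    for nm,Q in(("before",cloud(c,z["d"])),("after",P)):
        m=(np.hypot(Q[...,0]-x,Q[...,1]-y)<.022)&(Q[...,2]>.05)&(Q[...,2]<.138);print(h,nm,m.sum(),Q[m].mean(0).round(4) if m.any() else "",Q[m][:,2].max().round(4) if m.any() else "")
E
```

```text
[0.39439022 0.04677688 0.39100921] [ 0.49489067 -0.25095112 -0.8642491 ]
[573, 2, 67, 28, 1216]
[531, 4, 39, 17, 434]
[515, 23, 108, 118, 5375]
[531, 28, 31, 25, 536]
[493, 31, 28, 18, 248]
[631, 34, 9, 19, 135]
[456, 48, 68, 51, 1464]
[491, 50, 36, 5, 139]
[627, 71, 8, 7, 49]
[531, 78, 14, 9, 96]
[606, 78, 15, 25, 172]
[443, 87, 27, 28, 354]
[500, 87, 30, 34, 404]
[581, 87, 59, 108, 2445]
[392, 96, 64, 58, 1460]
[547, 117, 38, 57, 519]
[503, 142, 16, 15, 130]
[493, 150, 9, 7, 53]
[478, 159, 66, 85, 1391]
[556, 192, 38, 33, 799]
[545, 200, 6, 11, 56]
[525, 207, 18, 18, 201]
[546, 212, 5, 5, 20]
[499, 216, 29, 32, 575]
[336, 219, 32, 12, 174]
[318, 220, 6, 5, 26]
[307, 225, 14, 4, 46]
[350, 232, 12, 10, 62]
[549, 235, 40, 34, 799]
[493, 236, 5, 7, 27]
[507, 240, 42, 33, 989]
[479, 256, 45, 38, 624]
[338, 278, 4, 6, 22]
[487, 283, 19, 9, 71]
[523, 286, 10, 5, 41]
[482, 324, 6, 6, 33]
waiting [[361.0, 267.0], [363.0, 236.0]]
under [[357.0, 281.0], [358.0, 249.0]]
capped [[346.0, 293.0], [347.0, 262.0]]
nozzle expected top [363.54213054 220.38829768]
nozzle pts 83 [0.45468972 0.08199799 0.17051613] 0.4546461964829177 0.07785426787315325
0 before 265 [0.4606 0.1481 0.0952] 0.1297
0 after 269 [0.4607 0.1483 0.0949] 0.1287
0.314 before 124 [0.4471 0.085  0.1006] 0.132
0.314 after 176 [0.4512 0.0837 0.105 ] 0.1318
-0.314 before 309 [0.4867 0.2065 0.1013] 0.1348
-0.314 after 315 [0.4866 0.2067 0.1008] 0.1343
```

```bash
python3 -c "
from plant import finish_job;print(finish_job())"
```

```text
the job is handed in; nothing more can be done
None
```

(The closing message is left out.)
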